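Post a sample carrier through the hatch flap and log it

TASK

Lay the blue-capped sample carrier lengthways on the hatch's loading tray, then with the yellow-handled push stick push it through the orange one-way flap, right into the chamber, so that the flap springs fully shut behind it. Then press the recessed green button on the logger right down with the stick, and hang the stick upright in its stand again. Keep the sample carrier level, and leave the red-capped control carrier, the bottle and the box of wipes where they are.

Things in the scene. Friction and masses are not known exactly. Their poses are not given: they have to be found in the camera images.
- hatch: White sample hatch, fixed: floor plate 430 x 82 mm, 6 mm thick, on the bench; open loading tray at x -190 to 0 mm, roofed chamber at x 0 to 240 mm. Origin at bench level on the centre line, in the flap's plane; x is the push direction, tray to chamber; z up. The chamber's walls are 64 mm apart inside, its end wall's inside is at x 234 mm; a carrier can enter only through the flap.
- tray_mid (a point): point on the floor of the loading tray (6 mm above the bench), on its centre line, 85 mm before the flap. The tray is open above; its side kerbs, 64 mm apart, rise 6 mm above the floor; no end kerb
- slot_mid (a point): middle of the open slot in the chamber's clear roof, at its top (75 mm above the bench; roof 5 mm thick), hatch x 120 mm. The slot is 26 mm wide and runs along the hatch's centre line from the flap to the end wall. The stick's shaft can travel in it with the tip down in the chamber, and be lifted out through it
- flap (a joint): orange flap across the chamber mouth, 59 mm wide, z 10 to 60 mm, on an upright hinge at hatch x 0, y +31 mm; 0 shut, to 1.5 rad swung into the chamber; never outwards. Its spring gives 0.02 (shut) to 0.06 N m. It shuts once the carrier's rear end is over 62 mm past it; it then shuts behind the stick too, so lift the stick up through the slot rather than draw it back
- sample: sample carrier to be posted: white foam block 120 x 44 x 40 mm (x, y, z), a clear tube with a BLUE cap fixed along its top (to 55 mm high, 31 mm wide at most). Origin under its centre, x along its length, cap towards +x, z up. 0.11 to 0.22 kg. Either end may go first
- control: control carrier, the same but with a RED cap: leave it alone. Origin under its centre, x along its length.
- stick: push stick, 176 mm long: origin at its lower tip, z up along it. Steel shaft 10 mm thick from 0 to 110 mm, black collar 34 mm across from 110 to 116 mm, yellow square handle 18 x 18 mm from 116 to 176 mm (sides along its x and y). 0.06 kg. It starts hanging upright in the stand by its collar, tip 30 mm above the bench. Hold it by the handle, upright
- stand: stick stand, fixed: base 90 x 80 x 8 mm; a post at x +31 to +43 mm, 140 mm tall, carries a fork of two prongs at x -22 to +31 mm, z 130 to 140 mm, with a 20 mm gap between, open above and at the -x end. The stick hangs with its collar on the prongs, on the upright line through the stand's origin (at bench level). x runs from the fork's mouth to the post
- logger: grey logger, fixed: housing 95 x 80 x 45 mm (x, y, z), a small blank screen on the +x half of its top. Origin under its centre.
- log_mouth (a point): centre of the mouth of the button's bore in the logger's top (z 45 mm; 18 mm towards -x from the logger's centre). The bore is 24 mm wide; the green button in it, 21 mm across, has its top 7 mm below the mouth
- log_button (a joint): travel of the green button: 0 up, 0.006 m fully down; springs back; about 1 N starts it, 4 N holds it fully down
- bottle: amber bottle, 64 mm across and 140 mm tall, loose bystander, origin under its centre
- wipes: green box of wipes 110 x 120 x 75 mm, fixed bystander, origin under its centre

How it is judged:
On the way, in this order (a step that is already met when the one before it is completed fails the run):
1. the stick pushes the sample carrier through the open flap, on the hatch floor (x of sample in the frame of hatch between -0.05 and 0.11 m and y of sample in the frame of hatch between -0.025 and 0.025 m and z of sample in the frame of hatch below 0.016 m and value of joint flap above 0.5 rad and contact force between stick and sample above 0.1 N).
2. the sample carrier lies wholly in the chamber and the flap has shut behind it (x of sample in the frame of hatch between 0.115 and 0.185 m and y of sample in the frame of hatch between -0.02 and 0.02 m and z of sample in the frame of hatch between 0 and 0.015 m and value of joint flap below 0.08 rad), for 0.2 s.
3. the stick presses the logger's button down (4.5 mm or more of 6) (value of joint log_button above 0.0045 m and contact force between stick and logger above 0.8 N), for 0.05 s.
At the end, for the whole second after the job is handed in: Sample carrier at rest, flat, centre 115 to 185 mm beyond the flap plane; flap shut (0.08 rad); button up; stick at rest, upright (0.12 rad), within 20 mm sideways of the stand's origin, tip 24 to 36 mm above the bench; control carrier and bottle within 30 mm of their starts (all of step 2 and linear speed of each of sample, stick below 0.02 m/s and value of joint log_button below 0.002 m and horizontal distance between stick and stand below 0.02 m and angle between stick's own z axis and vertical below 0.12 rad and z of stick in the frame of stand between 0.024 and 0.036 m and distance of each of control, bottle from where it was at the start of the episode below 0.03 m); the robot touches nothing.
It fails at once if the control carrier is moved more than 30 mm (distance of control from where it was at the start of the episode above 0.03 m).
It fails at once if the bottle is moved more than 30 mm or tipped (distance of bottle from where it was at the start of the episode above 0.03 m or angle between bottle's own z axis and vertical above 0.4 rad).
It fails at once if the wipes box is pushed hard by the robot (contact force between the arm and wipes above 15 N).
It fails at once if the sample carrier is tilted more than 0.6 rad (angle between sample's own z axis and vertical above 0.6 rad).
It also fails if it takes over 72 s, if anything falls off the work surface, if the arm or the gripper's body presses on something with over 40 N, if the wrist force passes 120 N, or if a joint passes its speed limit or range.

ROBOT

A 6-joint arm with a two-finger parallel gripper is mounted at the origin on the work surface. World frame = base frame: x ahead of the robot, y to its left, z up, the work surface at z = 0. Lengths are in m, angles in rad, forces in N, time in s.
With the tool pointing down it reaches from about 0.325 to 0.9 m from the base axis. Payload 3.5 kg.
Tool frame: the origin (TCP) lies at the very end of the fingers, on their centre line; the grasp point (between the pads) lies 19 mm behind it (arm.grip_point_offset is the distance from the TCP to the grasp point, in m); z points along the fingers, x is the direction in which the jaws open and shut, and the axes are right-handed (so a half turn about z gives the same grasp; the last joint's range is limited). The gripper opens to 85 mm and grips with 20 to 120 N. Pads are 22 mm wide; open, the fingers measure 114 mm over their backs; the gripper's body (76 mm by 85 mm) begins 54 mm behind the grasp point. The pads swing forward as they close: fully open they stand 13 mm farther back than shut.
Start: joints at [1.028, 0.276, -0.026, 1.268, 0, 1.467], TCP at [0.266, 0.566, 0.231] pointing down, gripper open.
Joint ranges: [-3.12, 3.12], [-0.85, 1.88], [-1.08, 1.24], [-1.95, 2.15], [-1.57, 1.53], [-3.14, 3.14]. Speed limits (rad/s): [2.57, 2.57, 3.14, 3.14, 3.14, 3.14].

INTERFACE

Orientations are given as a unit quaternion [x, y, z, w].
In Python, from workcell import arm gives the robot as it stands.
- The arm moves only by the tool move_arm, never from a script. Its argument "motion" is text: rows parted by semicolons, each of 5 numbers parted by spaces: the finger opening in mm, from 0 to 85.4, then the shift along the tool's x, y, z in units of 30 mm (1.0 is 30 mm), then the turn about the tool's z in degrees. A call has 1 to 12 rows; each row is the pose to reach, as a shift and turn from the pose commanded when the call began, along the tool's axes at that moment; what a row does not reach only later rows make up. A row lasts 1/8 s, in which the tool goes at most 62.5 mm and 10.7 degrees, less where a joint would pass 70% of its speed; a pose out of reach is approached as far as the arm can. A call with a gripper value outside its range is refused whole. The fingers move at their own pace and stop on an object; the grip force is fixed at half the most. Time passes only in rows, so rows that repeat a pose let the fingers close. It gives the time, the measured TCP pose, the force and the opening at its end, in the units of the state.
- arm.observe(): the state, without advancing time (a new reading comes with each control period).
- arm.snapshot(name): name is "scene" or "top" or "wrist"; returns the picture (420x560x3 uint8, red, green, blue); there is no depth.
- arm.camera_model(name): a dict with "mtx" (3x3 intrinsics, pixels), "T" (4x4, takes a point from camera to world coordinates). Camera axes: x right, y down, z forward; pixel columns grow to the right and rows downward; lengths in m; the calibration is good to about 2 mm. A picture is of the moment at which its call begins: read the wrist's pose just before it. camera_model takes no time and is no camera call; for the wrist camera it gives the pose at the moment of the call.
- arm.close_job(): hands the job in, once; it reports no verdict.
The state is a dict: "t": time; "qpos": joint angles; "joint_velocities": joint speeds; "joint_efforts": joint torques, N m; "tcp_pos": TCP position; "tcp_rot": TCP orientation; "ft_force": force on the tool from outside, world axes, zero at the start; "moment": the same for the moment, N m; "grip_width": finger opening in m.
Only numpy, scipy, OpenCV 4.12 (cv2) and the standard library are available. Lean on these libraries where they do the work, as an engineer would, in place of code of your own. Each camera call takes 0.05 s, during which the arm holds its last target. There are 200 camera calls.

## Working session

There is one attempt and no reset: what is moved stays moved. The work goes in short steps, Python scripts to look and compute and a tool call to move; the robot and the scene stay as the last step left them, time stands still between calls to the robot, and variables do not carry over. Pictures are saved under pics/ and viewed, about 8 in all and at most 12, crops included, and the job is handed in when it is done.

Besides the shell and the picture viewer there is one more tool, called after "Emit:" by a JSON object that holds its "name" and its "arguments", one argument or row to a line. move_arm: Moves the arm, as the interface text tells. Its arguments: {"type":"object","properties":{"motion":{"type":"string"}},"required":["motion"]}

```bash
mkdir -p pics; ls; python3 - <<'E'
from workcell import arm
import cv2,numpy as np
s=arm.observe();print({k:np.round(v,3).tolist() for k,v in s.items()})
for n in("scene","top"):
    p=arm.snapshot(n);cv2.imwrite(f"pics/{n}0.png",p[:,:,::-1])
    c=arm.camera_model(n);print(n,np.round(c["mtx"],1).tolist(),np.round(c["T"],3).tolist())
print(arm.grip_point_offset)
E
```

```text
pics
{'t': 0.0, 'qpos': [1.028, 0.277, -0.028, 1.268, -0.0, 1.467], 'joint_velocities': [0.001, -0.001, 0.0, 0.002, 0.0, 0.001], 'joint_efforts': [0.001, -44.55, 29.521, 0.016, -0.0, 0.0], 'tcp_pos': [0.266, 0.565, 0.23], 'tcp_rot': [0.844, 0.536, -0.001, 0.0], 'ft_force': [0.297, 0.164, 0.199], 'moment': [-0.023, -0.009, 0.02], 'grip_width': 0.085}
scene [[506.1, 0.0, 273.2], [0.0, 506.1, 215.4], [0.0, 0.0, 1.0]] [[0.102, 0.765, -0.636, 1.267], [0.995, -0.088, 0.055, -0.058], [-0.014, -0.638, -0.77, 0.976], [0.0, 0.0, 0.0, 1.0]]
top [[382.2, 0.0, 276.2], [0.0, 382.2, 203.8], [0.0, 0.0, 1.0]] [[0.019, -0.996, 0.082, 0.46], [-1.0, -0.018, 0.019, 0.012], [-0.017, -0.082, -0.996, 1.165], [0.0, 0.0, 0.0, 1.0]]
0.0187
```

View pics/top0.png

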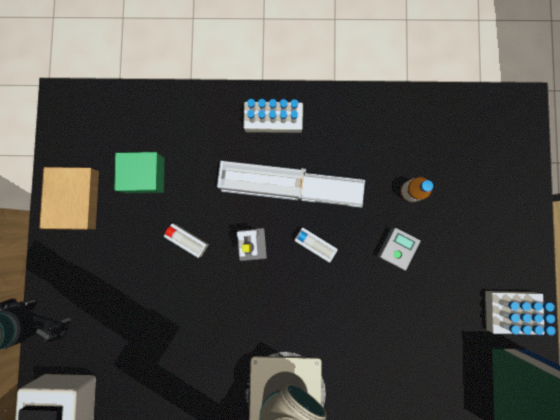

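View pics/scene0.png

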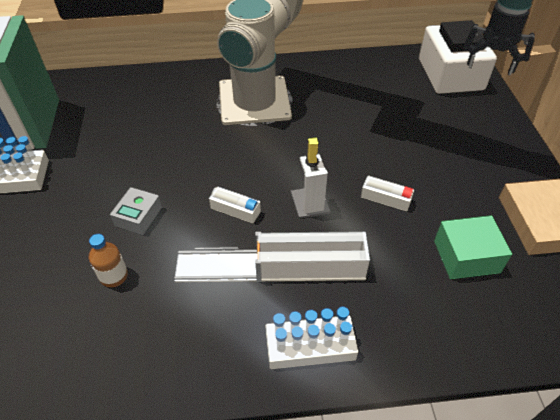

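```bash
cat > h.py <<'E'
import numpy as np,cv2
from workcell import arm
def ray(cm,uv,z):
    "world xy of pixel uv on plane z"
    d=cm["T"][:3,:3]@np.linalg.inv(cm["mtx"])@np.array([uv[0],uv[1],1.]);o=cm["T"][:3,3]
    return o+d*(z-o[2])/d[2]
def proj(cm,p):
    q=cm["T"][:3,:3].T@(np.asarray(p)-cm["T"][:3,3]);q=cm["mtx"]@q;return q[:2]/q[2]
def blobs(img,lo,hi,amin=8):
    "HSV range blobs: (area, centroid, contour)"
    m=cv2.inRange(cv2.cvtColor(img,cv2.COLOR_RGB2HSV),np.array(lo),np.array(hi))
    cs,_=cv2.findContours(m,cv2.RETR_EXTERNAL,cv2.CHAIN_APPROX_NONE)
    return sorted([(cv2.contourArea(c),c.reshape(-1,2).mean(0),c) for c in cs if cv2.contourArea(c)>=amin],key=lambda t:-t[0])
E
python3 - <<'E'
from h import *
im=cv2.imread("pics/top0.png")[:,:,::-1].copy();cm=arm.camera_model("top")
cv2.imwrite("pics/topcrop.png",cv2.resize(im[150:280,150:440],None,fx=2.7,fy=2.7,interpolation=cv2.INTER_CUBIC)[:,:,::-1])
for n,lo,hi,z in[("white",(0,0,140),(180,60,255),.04),("yellow",(22,120,100),(35,255,255),.206),("orange",(8,100,120),(20,255,255),.06),("green",(50,100,100),(75,255,255),.038),("blue",(95,120,120),(115,255,255),.05),("red",(0,150,120),(4,255,255),.05)]:
    for a,c,k in blobs(im,lo,hi):
        if 90<c[0]<440 and 150<c[1]<280:
            r=cv2.minAreaRect(k);b=cv2.boxPoints(r)
            print(n,a,np.round(c,1),np.round(ray(cm,c,z)[:2],3),"box",[np.round(ray(cm,q,z)[:2],3).tolist() for q in b] if a>150 else "")
E
```

```text
white 3963.5 [290.2 184.9] [ 0.609 -0.007] box [[0.589, 0.212], [0.682, 0.204], [0.639, -0.228], [0.547, -0.218]]
white 872.0 [400.3 248.6] [ 0.427 -0.33 ] box [[0.402, -0.271], [0.488, -0.314], [0.452, -0.386], [0.367, -0.343]]
white 523.5 [183.7 239.6] [0.442 0.304] box [[0.45, 0.365], [0.49, 0.342], [0.429, 0.236], [0.389, 0.259]]
white 515.0 [314.4 243.7] [ 0.437 -0.08 ] box [[0.446, -0.021], [0.485, -0.044], [0.423, -0.148], [0.384, -0.124]]
white 262.5 [247.1 242.9] [0.435 0.117] box [[0.469, 0.149], [0.475, 0.092], [0.401, 0.083], [0.395, 0.14]]
yellow 55.5 [246.2 247.4] [0.428 0.103] box 
orange 107.0 [419.9 192.8] [ 0.59  -0.381] box 
green 1549.5 [135.4 171. ] [0.643 0.458] box [[0.7, 0.526], [0.702, 0.395], [0.587, 0.39], [0.585, 0.519]]
green 28.5 [397.1 254.2] [ 0.411 -0.321] box 
blue 83.0 [427.  185.4] [ 0.613 -0.406] box 
blue 45.5 [302.  235.8] [ 0.459 -0.043] box 
red 52.0 [169.5 231.1] [0.466 0.344] box
```

View pics/topcrop.png

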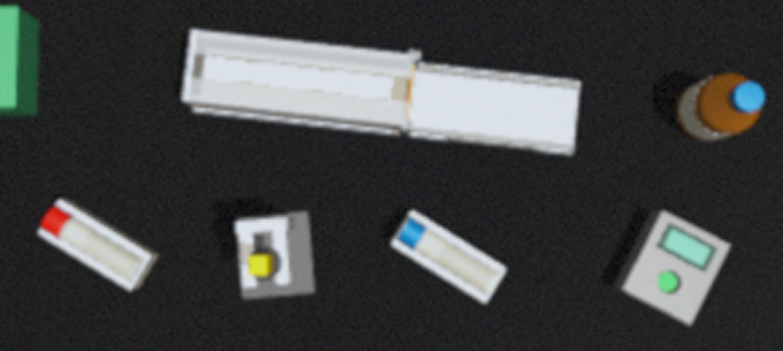

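```bash
cat >> h.py <<'E'
from scipy.spatial.transform import Rotation as Ro
def yaw(): 
    R=Ro.from_quat(arm.observe()["tcp_rot"]).as_matrix();return np.degrees(np.arctan2(R[1,0],R[0,0]))
def to(x,y,z,yw=None,p=None):
    "shift (30 mm units, tool axes) and turn from pose now to a TCP target"
    s=arm.observe();R=Ro.from_quat(s["tcp_rot"]).as_matrix()
    d=R.T@(np.array([x,y,z])-(s["tcp_pos"] if p is None else p))/.03
    t=0 if yw is None else -((yw-yaw()+180)%360-180)
    print("shift",np.round(d,2),"turn",round(t,1))
def snap(n,f=None):
    cm=arm.camera_model(n);p=arm.snapshot(n)
    if f:cv2.imwrite("pics/"+f,p[:,:,::-1])
    return cm,p
E
python3 - <<'E'
from h import *
cm=arm.camera_model("top")
P=lambda x,y,z:ray(cm,(150+x/2.7,150+y/2.7),z)[:2]
e=(P(580,78,.01),P(574,154,.01));c=(P(192,30,.075),P(183,102,.075));m=(P(413,62,.01),P(408,133,.01))
for q in(e,m,c):print(np.round(q,3).tolist(),np.round(np.mean(q,0),3),np.linalg.norm(q[0]-q[1]).round(3))
d=np.mean(c,0)-np.mean(e,0);print(np.linalg.norm(d),np.degrees(np.arctan2(d[1],d[0])))
w=arm.camera_model("wrist");T=np.eye(4);s=arm.observe();T[:3,:3]=Ro.from_quat(s["tcp_rot"]).as_matrix();T[:3,3]=s["tcp_pos"]
print(np.round(np.linalg.inv(T)@w["T"],3),w["mtx"][0])
to(.4345,-.084,.2,-31)
E
```

```text
[[0.635, -0.233], [0.549, -0.227]] [ 0.592 -0.23 ] 0.086
[[0.65, -0.046], [0.57, -0.041]] [ 0.61  -0.043] 0.081
[[0.67, 0.195], [0.592, 0.202]] [0.631 0.198] 0.078
0.4302623228122849 84.77322262273508
[[ 1.    -0.001  0.    -0.001]
 [ 0.     0.957  0.289 -0.073]
 [-0.    -0.289  0.957 -0.143]
 [ 0.     0.     0.     1.   ]] [329.60194263   0.         280.67026049]
shift [-17.17  14.3    1.04] turn 95.8
```

Emit:
{"name": "move_arm", "arguments": {
  "motion": "85 -1.5 1.3 -1.3 8; 85 -3 2.5 -1.3 17; 85 -4.5 3.8 -1.3 26; 85 -6.1 5.1 -1.3 35; 85 -7.7 6.4 -1.3 44; 85 -9.3 7.7 -1.3 53; 85 -10.9 9.1 -1.3 62; 85 -12.5 10.4 -1.3 71; 85 -14.1 11.7 -1.3 80; 85 -15.7 13 -1.0 89; 85 -17.17 14.3 -0.5 95.8; 85 -17.17 14.3 0 95.8"
}}

```text
t: 1.6
tcp_pos: [0.4358, -0.0867, 0.2307]
tcp_rot: [0.963, -0.27, 0.0, 0.0]
ft_force: [-0.8, 1.1, 0.1]
grip_width: 0.0851
```

```bash
python3 - <<'E'
from h import *
cm,p=snap("wrist","w1.png");s=arm.observe();print(s["t"],s["tcp_pos"].__repr__(),yaw(),np.round(s["qpos"],2))
for a,c,k in blobs(p,(0,0,140),(180,70,255),200)[:4]:
    b=cv2.boxPoints(cv2.minAreaRect(k));w=np.array([ray(cm,q,.04)[:2] for q in b]);print(a,np.round(c),np.round(w,4).tolist(),w.mean(0))
for a,c,k in blobs(p,(95,120,100),(115,255,255),50)[:4]:print("blue",a,c,ray(cm,c,.05))
E
```

```text
1.65 array([ 0.43343581, -0.08419187,  0.22821046]) -31.196695554958705 [-0.34 -0.05 -0.4   1.22  0.    1.78]
13867.0 [419. 105.] [[0.5753, 0.0245], [0.6326, 0.0083], [0.61, -0.2213], [0.5401, -0.2061]] [ 0.58947783 -0.09864473]
4777.0 [278. 185.] [[0.4472, -0.0215], [0.484, -0.0439], [0.4228, -0.1479], [0.382, -0.123]] [ 0.43401542 -0.0840768 ]
2922.0 [ 18. 314.] [[0.1316, 0.0065], [0.1889, -0.0285], [0.0961, -0.1306], [0.0327, -0.0918]] [ 0.11232014 -0.06107661]
2120.0 [362. 358.] [[0.4046, -0.2724], [0.4532, -0.3021], [0.4181, -0.3739], [0.3667, -0.3423]] [ 0.41064726 -0.32268503]
blue 599.0 [276.98958333 142.41666667] [ 0.4593281  -0.04305855  0.05      ]
```

View pics/w1.png

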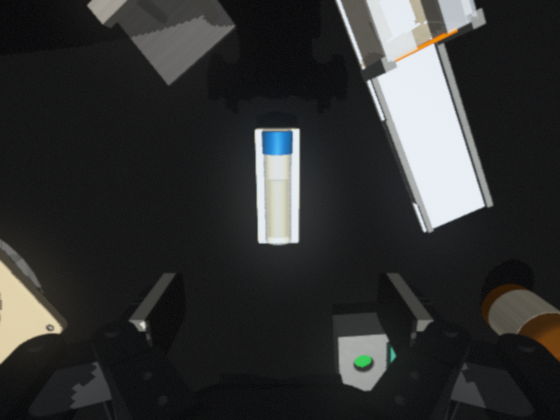

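Emit:
{"name": "move_arm", "arguments": {
  "motion": "75 0 0 2 0; 70 0 0 4 0; 65 0 0 5.5 0; 65 0 0 6.6 0; 65 0 0 7.17 0; 65 0 0 7.17 0; 30 0 0 7.17 0; 30 0 0 7.17 0; 30 0 0 7.17 0; 30 0 0 7.17 0; 30 0 0 6.5 0; 30 0 0 5.5 0"
}}

```text
t: 3.15
tcp_pos: [0.4334, -0.0828, 0.0659]
tcp_rot: [0.964, -0.267, -0.002, 0.0]
ft_force: [1.3, 0.3, -1.4]
grip_width: 0.043
```

```bash
python3 - <<'E'
from h import *
to(.601,-.126,.0625,-5.2)
cm=arm.camera_model("wrist");print(cm["T"][:3,3])
E
```

```text
shift [ 5.53 -1.65  0.1 ] turn -25.8
[ 0.47174731 -0.02094285  0.2090776 ]
```

Emit:
{"name": "move_arm", "arguments": {
  "motion": "30 1.4 -0.4 0.1 -6; 30 2.8 -0.8 0.1 -14; 30 4.2 -1.2 0.1 -22; 30 5.53 -1.65 0.1 -25.8; 30 5.53 -1.65 0.1 -25.8; 30 5.53 -1.65 0.1 -25.8"
}}

```text
t: 3.9
tcp_pos: [0.6014, -0.1259, 0.0626]
tcp_rot: [0.999, -0.046, -0.001, -0.0]
ft_force: [-1.1, -0.1, -1.6]
grip_width: 0.0427
```

```bash
python3 - <<'E'
from h import *
cm,p=snap("wrist","w2.png");s=arm.observe();print(s["t"],np.round(s["tcp_pos"],4),yaw())
cm,q=snap("top")
t=cv2.resize(q[150:230,200:380],None,fx=3.1,fy=3.1,interpolation=cv2.INTER_CUBIC)
pp=np.vstack([p,np.zeros((t.shape[0],560,3),np.uint8)]);pp[420:,:t.shape[1]]=t[:,:560];
cv2.imwrite("pics/w2c.png",cv2.resize(pp,None,fx=.88,fy=.88)[:,:,::-1]);print(t.shape)
E
```

```text
3.95 [ 0.6009 -0.1257  0.0626] -5.2168215062420655
(248, 558, 3)
```

View pics/w2c.png

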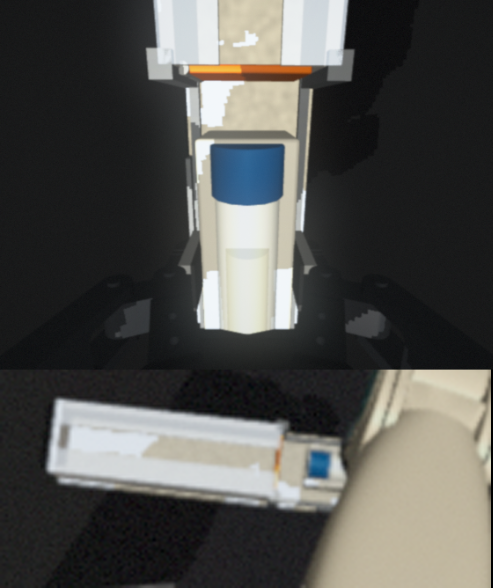

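```bash
python3 - <<'E'
from h import *
cm=arm.camera_model("wrist");p=cv2.imread("pics/w2.png")[:,:,::-1].copy()
for a,c,k in blobs(p,(8,150,120),(20,255,255),30)[:3]:
    k=k.reshape(-1,2);l=k[k[:,0]<k[:,0].min()+4].mean(0);r=k[k[:,0]>k[:,0].max()-4].mean(0)
    L,R=ray(cm,l,.06)[:2],ray(cm,r,.06)[:2];print(a,l,r,L,R,(L+R)/2,np.linalg.norm(L-R),np.degrees(np.arctan2(*(R-L)[::-1])),np.degrees(np.arctan2(*(L-R)[::-1])))
g=cv2.cvtColor(p,cv2.COLOR_RGB2GRAY)
for r in(10,30,60):print(r,np.where(np.abs(np.diff(g[r,150:430].astype(int)))>12)[0]+150)
for r,c in((10,(248,319)),(60,(248,321))):print([np.round(ray(cm,(x,r),.073)[:2],4) for x in c])
E
```

```text
1241.0 [216.30769231  78.92307692] [352.54545455  79.18181818] [ 0.58266435 -0.03608903] [ 0.63839336 -0.04131321] [ 0.61052885 -0.03870112] 0.05597334049769118 -5.355402285942619 174.6445977140574
10 [173 174 175 176 178 246 247 248 319 321 322 389 390 392 393 394 395]
30 [175 176 177 179 246 247 248 249 318 319 320 321 387 388 390 391 392 393]
60 [164 165 166 167 178 247 248 249 317 318 319 320 388 389 390 401 402 403]
[array([ 0.5994, -0.0162]), array([ 0.6245, -0.0185])]
[array([ 0.5975, -0.0323]), array([ 0.6243, -0.0348])]
```

Emit:
{"name": "move_arm", "arguments": {
  "motion": "30 0.06 0 0.5 0; 30 0.06 0 1.1 0; 30 0.06 0 1.45 0; 30 0.06 0 1.45 0; 44 0.06 0 1.45 0; 65 0.06 0 1.45 0; 65 0.06 0 1.45 0; 65 0.06 0 0.5 0; 65 0.06 0 -1.5 0; 65 0.06 0 -3.5 0; 65 0.06 0 -5.5 0; 65 0.06 0 -6 0"
}}

```text
t: 5.5
tcp_pos: [0.6074, -0.1273, 0.2485]
tcp_rot: [0.999, -0.045, 0.004, 0.001]
ft_force: [0.1, -0.4, -0.7]
grip_width: 0.0652
```

```bash
python3 - <<'E'
from h import *
cm,p=snap("wrist","w3.png");s=arm.observe();print(s["t"],np.round(s["tcp_pos"],4),yaw(),np.round(s["qpos"],2))
for a,c,k in blobs(p,(95,120,60),(118,255,255),100)[:2]:
    b=cv2.boxPoints(cv2.minAreaRect(k));print("blue",a,c,ray(cm,c,.057),[np.round(ray(cm,q,.057)[:2],4).tolist() for q in b])
T=arm.camera_model("top");q=cv2.imread("pics/top0.png")[:,:,::-1].copy()
for a,c,k in blobs(q,(22,120,60),(35,255,255),20)[:2]:
    b=cv2.boundingRect(k);print("yellow",a,c,b,[np.round(ray(T,v,.206)[:2],4).tolist() for v in((b[0],b[1]),(b[0]+b[2],b[1]+b[3]))])
to(.43,.06,.30,-8)
E
```

```text
5.55 [ 0.6071 -0.1272  0.2481] -5.19780814141191 [-0.31  0.25 -0.02  1.29  0.    1.35]
blue 1687.5 [529.14364641  38.37569061] [ 0.84916976 -0.00743192  0.057     ] [[0.8115, 0.0054], [0.8739, 0.0075], [0.8821, -0.0198], [0.8181, -0.0221]]
blue 526.0 [275.01111111 143.84444444] [ 0.60803128 -0.08034538  0.057     ] [[0.5962, -0.0697], [0.6227, -0.0721], [0.621, -0.0926], [0.594, -0.0901]]
yellow 55.5 [246.18518519 247.44444444] (242, 244, 9, 9) [[0.436, 0.1141], [0.4142, 0.091]]
shift [-6.43 -5.68 -1.79] turn 2.8
```

View pics/w3.png

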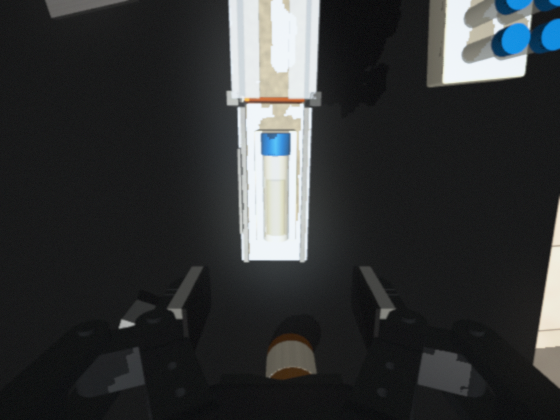

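Emit:
{"name": "move_arm", "arguments": {
  "motion": "65 0 0 -1 -10; 65 -0.3 -0.6 -1.7 -20; 65 -0.7 -1.2 -1.7 -30; 65 -1.2 -2 -1.7 -40; 65 -1.8 -3 -1.7 -50; 65 -2.4 -4 -1.7 -60; 65 -3 -5 -1.7 -70; 65 -3.6 -6.2 -1.7 -80; 65 -4.2 -7.2 -1.7 -90; 65 -4.2 -7.2 -1.7 -100; 65 -4.2 -7.2 -1.7 -100; 65 -4.2 -7.2 -1.7 -100"
}}

```text
t: 7.05
tcp_pos: [0.4981, 0.0999, 0.2929]
tcp_rot: [0.678, 0.735, -0.001, -0.001]
ft_force: [-0.3, 0.1, 0.6]
grip_width: 0.0649
```

```bash
python3 - <<'E'
from h import *
cm,p=snap("wrist","w4.png");s=arm.observe();print(s["t"],np.round(s["tcp_pos"],4),yaw(),np.round(s["qpos"],2),cm["T"][:3,3])
for a,c,k in blobs(p,(22,100,60),(35,255,255),50)[:2]:
    r=cv2.minAreaRect(k);b=cv2.boxPoints(r);print("yellow",a,c,r,[np.round(ray(cm,q,.206)[:2],4).tolist() for q in b])
E
```

```text
7.1 [0.4983 0.0998 0.2932] 94.65270109965915 [ 0.07  0.04 -0.17  1.36 -0.   -0.01] [0.4253365  0.09299484 0.43624715]
yellow 763.0 [300.01960784 122.50980392] ((300.5, 122.5), (29.0, 29.0), 90.0) [[0.4188, 0.096], [0.4172, 0.1152], [0.4359, 0.1172], [0.4375, 0.0976]]
```

View pics/w4.png

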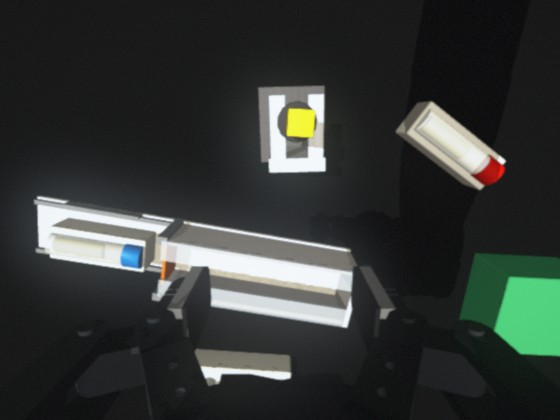

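Emit:
{"name": "move_arm", "arguments": {
  "motion": "65 0.2 -1.2 0 0; 60 0.42 -2.35 0 0; 60 0.42 -2.35 1 0; 55 0.42 -2.35 2.5 0; 50 0.42 -2.35 3.8 0; 50 0.42 -2.35 4.41 0; 50 0.42 -2.35 4.41 0; 50 0.42 -2.35 4.41 0"
}}

```text
t: 8.1
tcp_pos: [0.4281, 0.1067, 0.1629]
tcp_rot: [0.677, 0.736, 0.001, 0.0]
ft_force: [-0.2, 0.1, 0.5]
grip_width: 0.0499
```

```bash
python3 - <<'E'
from h import *
cm,p=snap("scene");s=arm.observe();print(s["t"],np.round(s["tcp_pos"],4),yaw(),s["grip_width"],np.round(s["qpos"],2))
to(.427,.1065,.161)
a=cv2.resize(p[90:240,230:420],None,fx=3,fy=3)
cm,p=snap("wrist");b=p[200:420,100:460]
o=np.zeros((a.shape[0]+220,570,3),np.uint8);o[:a.shape[0],:a.shape[1]]=a;o[a.shape[0]:,:360]=b
o=cv2.resize(o,None,fx=.88,fy=.88);cv2.imwrite("pics/w5.png",o[:,:,::-1])
E
```

```text
8.15 [0.4284 0.1067 0.1632] 94.75277059955724 0.05022721973091014 [ 0.1  -0.   -0.5   1.07 -0.    0.01]
shift [-0.   -0.05  0.07] turn 0
```

View pics/w5.png

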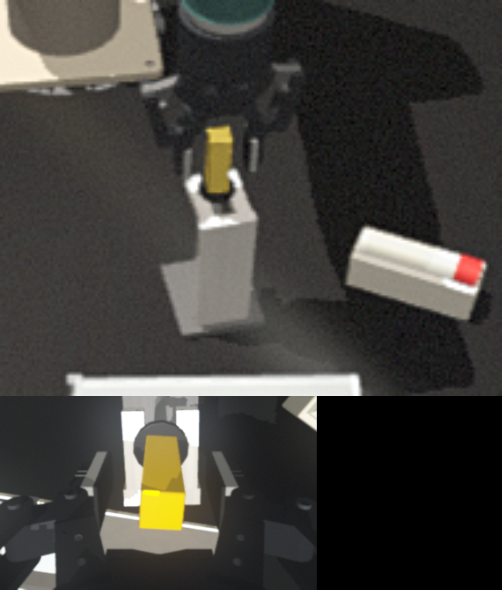

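Emit:
{"name": "move_arm", "arguments": {
  "motion": "5 0 -0.03 0.06 0; 5 0 -0.03 0.06 0; 5 0 -0.03 0.06 0; 5 0 -0.03 0.06 0; 5 0 -0.03 0.06 0"
}}

```text
t: 8.82
tcp_pos: [0.4267, 0.1068, 0.1607]
tcp_rot: [0.677, 0.736, 0.0, 0.0]
ft_force: [-0.4, -0.3, 3.7]
grip_width: 0.0171
```

```bash
python3 - <<'E'
from h import *
s=arm.observe();print(s["t"],np.round(s["tcp_pos"],4),yaw(),s["grip_width"],np.round(s["qpos"],2),s["ft_force"])
np.save("grasp.npy",s["tcp_pos"])
u=np.array([np.cos(np.radians(84.7)),np.sin(np.radians(84.7))]);O=np.array([.6105,-.04])
b=O-.175*u;print("behind",b);to(b[0],b[1],.30)
E
```

```text
8.825 [0.4267 0.1068 0.1607] 94.80367491832774 0.017146491172147886 [ 0.1  -0.   -0.51  1.07  0.    0.01] [-0.38462728 -0.25866494  3.71912229]
behind [ 0.59433515 -0.21425182]
shift [-11.13   4.68  -4.64] turn 0
```

Emit:
{"name": "move_arm", "arguments": {
  "motion": "5 0 0 -1 0; 5 0 0 -2.8 0; 5 0 0 -4.4 0; 5 -1.8 0.8 -4.5 3; 5 -3.7 1.5 -4.5 6; 5 -5.6 2.3 -4.5 10.1; 5 -7.5 3.1 -4.5 10.1; 5 -9.4 3.9 -4.5 10.1; 5 -11.13 4.68 -4.5 10.1; 5 -11.13 4.68 -4.5 10.1; 5 -11.13 4.68 -3.5 10.1; 5 -11.13 4.68 -2.8 10.1"
}}

```text
t: 10.32
tcp_pos: [0.5931, -0.2133, 0.2423]
tcp_rot: [0.739, 0.674, -0.0, -0.001]
ft_force: [-0.0, -1.0, -0.8]
grip_width: 0.0175
```

```bash
python3 - <<'E'
from h import *
s=arm.observe();print(s["t"],np.round(s["tcp_pos"],4),yaw(),s["grip_width"])
to(.59434,-.21425,.1487,84.7)
cm,p=snap("scene");a=cv2.resize(p[150:310,150:380],None,fx=2.4,fy=2.4)
cm,q=snap("wrist","w6.png");b=q
o=np.zeros((a.shape[0]+420,560,3),np.uint8);o[:a.shape[0],:a.shape[1]]=a;o[a.shape[0]:]=b
o=cv2.resize(o,None,fx=.74,fy=.74);cv2.imwrite("pics/w6c.png",o[:,:,::-1])
E
```

```text
10.325 [ 0.5931 -0.2133  0.2423] 84.7124266668459 0.0175106580877672
shift [-0.03  0.05  3.12] turn 0.0
```

View pics/w6c.png

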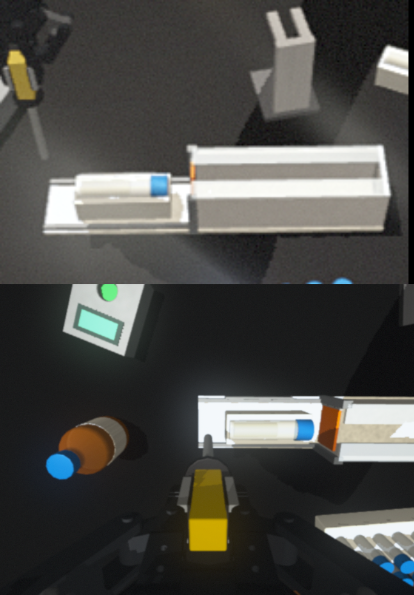

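Emit:
{"name": "move_arm", "arguments": {
  "motion": "5 -0.03 0.05 1.2 0; 5 -0.03 0.05 2.4 0; 5 -0.03 0.05 3.12 0; 5 -0.03 0.05 3.12 0; 5 0.3 0.05 3.12 0; 5 0.6 0.05 3.12 0; 5 0.9 0.05 3.12 0; 5 1.2 0.05 3.12 0; 5 1.5 0.05 3.12 0"
}}

```text
t: 11.55
tcp_pos: [0.6001, -0.1692, 0.151]
tcp_rot: [0.739, 0.674, -0.0, 0.0]
ft_force: [-0.4, -0.9, 0.1]
grip_width: 0.0174
```

```bash
python3 - <<'E'
from h import *
s=arm.observe();print(s["t"],np.round(s["tcp_pos"],4),yaw(),s["ft_force"],s["moment"])
u=np.array([np.cos(np.radians(84.7)),np.sin(np.radians(84.7))]);O=np.array([.6105,-.04])
d=s["tcp_pos"][:2]-O;print("hatch x,y",d@u,d@[-u[1],u[0]])
cm,q=snap("wrist","w7.png")
for a,c,k in blobs(q,(95,120,60),(118,255,255),100)[:3]:print("blue",a,c,ray(cm,c,.057))
E
```

```text
11.55 [ 0.6001 -0.1692  0.151 ] 84.70449934105984 [-0.38959291 -0.90524051  0.11546435] [-0.39229119  0.06310012  0.03872898]
hatch x,y -0.1295862010592217 -0.0016037070683900952
blue 989.0 [429.13709677 213.91935484] [ 0.60665501 -0.05905484  0.057     ]
```

View pics/w7.png

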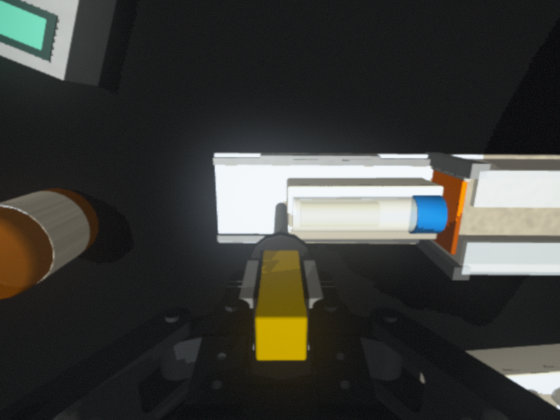

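Emit:
{"name": "move_arm", "arguments": {
  "motion": "5 0.4 -0.05 0.05 0; 5 0.8 -0.05 0.05 0; 5 1.2 -0.05 0.05 0; 5 1.6 -0.05 0.05 0; 5 2 -0.05 0.05 0; 5 2.4 -0.05 0.05 0; 5 2.8 -0.05 0.05 0; 5 3.2 -0.05 0.05 0; 5 3.6 -0.05 0.05 0; 5 4 -0.05 0.05 0; 5 4.4 -0.05 0.05 0; 5 4.8 -0.05 0.05 0"
}}

```text
t: 13.1
tcp_pos: [0.6117, -0.0251, 0.1489]
tcp_rot: [0.739, 0.674, 0.0, -0.0]
ft_force: [-0.1, -1.3, -1.0]
grip_width: 0.0173
```

```bash
python3 - <<'E'
from h import *
s=arm.observe();print(s["t"],np.round(s["tcp_pos"],4),yaw(),s["ft_force"],s["moment"],s["grip_width"])
u=np.array([np.cos(np.radians(84.7)),np.sin(np.radians(84.7))]);O=np.array([.6105,-.04])
d=s["tcp_pos"][:2]-O;print("hatch x,y",d@u,d@[-u[1],u[0]])
cm,q=snap("wrist","w8.png")
for a,c,k in blobs(q,(95,120,60),(118,255,255),100)[:3]:
  d=ray(cm,c,.057)[:2]-O;print("blue",a,c,d@u,d@[-u[1],u[0]])
E
```

```text
13.1 [ 0.6117 -0.0251  0.1489] 84.70717543847432 [-0.08888521 -1.31142062 -0.99685171] [-0.51918443 -0.17100519 -0.00277975] 0.017347171951032938
hatch x,y 0.014986603537837869 0.00020564169846662599
blue 821.0 [428.85087719 228.05263158] 0.12567314549543349 -0.006596495876730277
```

Emit:
{"name": "move_arm", "arguments": {
  "motion": "5 0.4 0 0 0; 5 0.8 0 0 0; 5 1.2 0 0 0; 5 1.6 0 0 0; 5 2 0 0 0; 5 2.3 0 0 0; 5 2.45 0 0 0; 5 2.45 0 0 0; 5 2.45 0 0 0; 5 2.45 0 0 0"
}}

```text
t: 14.4
tcp_pos: [0.6185, 0.047, 0.1491]
tcp_rot: [0.739, 0.674, 0.0, -0.0]
ft_force: [-0.4, 0.4, -1.6]
grip_width: 0.0171
```

```bash
python3 - <<'E'
from h import *
s=arm.observe();print(s["t"],np.round(s["tcp_pos"],4),yaw(),s["ft_force"],s["moment"],s["grip_width"])
u=np.array([np.cos(np.radians(84.7)),np.sin(np.radians(84.7))]);O=np.array([.6105,-.04])
d=s["tcp_pos"][:2]-O;print("hatch x,y",d@u,d@[-u[1],u[0]])
cm,q=snap("wrist","w9.png")
for a,c,k in blobs(q,(95,120,60),(118,255,255),100)[:3]:
  d=ray(cm,c,.057)[:2]-O;print("blue",a,c,d@u,d@[-u[1],u[0]])
for a,c,k in blobs(q,(8,150,100),(20,255,255),30)[:3]:
  b=cv2.boundingRect(k);print("orange",a,c,b,ray(cm,c,.035)[:2]);
cm2,p=snap("scene","s9.png")
for a,c,k in blobs(p,(8,150,100),(20,255,255),10)[:5]:print("o-scene",a,c)
E
```

```text
14.4 [0.6185 0.047  0.1491] 84.68115528022415 [-0.3946307   0.41471219 -1.6471716 ] [ 0.02453515 -0.00102408 -0.01171565] 0.017101115870982793
hatch x,y 0.08732326769078527 0.00011348310986157601
blue 846.5 [430.61061947 228.31858407] 0.199380734527211 -0.0069717612979773224
orange 97.0 [166.97058824 226.5       ] (164, 211, 7, 32) [ 0.62248491 -0.04834873]
o-scene 457.5 [103.28915663 254.81927711]
```

Emit:
{"name": "move_arm", "arguments": {
  "motion": "5 0 0 -1 0; 5 0 0 -2.5 0; 5 0 0 -3.5 0; 5 -0.5 -0.2 -3.5 0; 5 -2.3 -1 -3.5 0; 5 -4.2 -1.9 -3.5 0; 5 -6.1 -2.7 -3.5 0; 5 -8 -3.5 -3.5 0; 5 -9.8 -4.4 -3.5 0; 5 -11.4 -5.1 -3.5 0; 5 -12.85 -5.75 -3 0; 5 -12.85 -5.75 -2.5 0"
}}

```text
t: 16.0
tcp_pos: [0.4084, -0.323, 0.2223]
tcp_rot: [0.741, 0.672, -0.0, -0.001]
ft_force: [0.7, 0.5, -0.5]
grip_width: 0.0175
```

```bash
python3 - <<'E'
from h import *
s=arm.observe();print(s["t"],np.round(s["tcp_pos"],4),yaw(),s["ft_force"],s["grip_width"])
cm,q=snap("wrist","w10.png")
for a,c,k in blobs(q,(50,100,60),(75,255,255),30)[:3]:print("green",a,c,cv2.boundingRect(k),ray(cm,c,.038)[:2])
tp=s["tcp_pos"]-[0,0,.1307];print("tip px",proj(cm,tp))
cm2,p=snap("scene")
a=cv2.resize(p[150:310,90:400],None,fx=2.4,fy=2.4)[:,:744]
o=np.zeros((384+350,744,3),np.uint8);o[:384]=a;r=cv2.resize(q,(466,350));o[384:,:466]=r
o=cv2.resize(o,None,fx=.8,fy=.8);cv2.imwrite("pics/w10c.png",o[:,:,::-1])
E
```

```text
16.0 [ 0.4084 -0.323   0.2223] 84.37549585140472 [ 0.73676142  0.49685373 -0.4649539 ] 0.01747480754164422
green 295.5 [285.77192982 195.49122807] (276, 186, 21, 20) [ 0.41173388 -0.31898415]
tip px [281.73832209 206.30058112]
```

View pics/w10c.png

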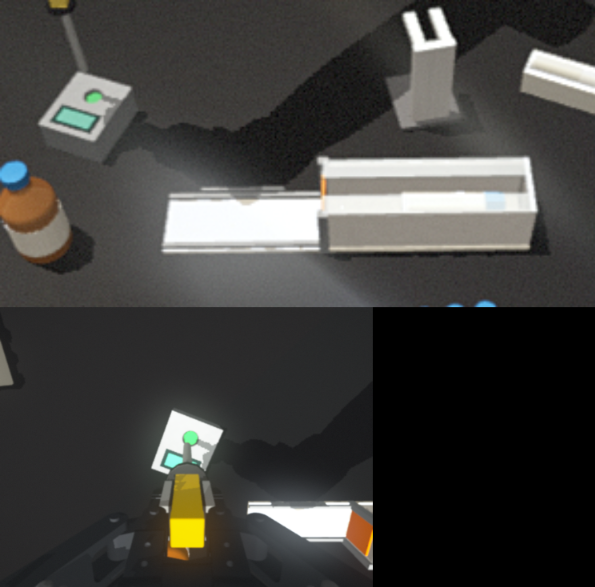

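Emit:
{"name": "move_arm", "arguments": {
  "motion": "5 0.12 0.09 0 0; 5 0.12 0.09 0.5 0; 5 0.12 0.09 1 0; 5 0.12 0.09 1.4 0; 5 0.12 0.09 1.6 0; 5 0.12 0.09 1.75 0; 5 0.12 0.09 1.85 0; 5 0.12 0.09 1.95 0; 5 0.12 0.09 2 0; 5 0.12 0.09 2 0"
}}

```text
t: 17.35
tcp_pos: [0.4143, -0.3177, 0.1645]
tcp_rot: [0.739, 0.674, 0.0, 0.0]
ft_force: [-0.0, 0.6, 1.5]
grip_width: 0.0175
```

```bash
python3 - <<'E'
from h import *
s=arm.observe();print(s["t"],np.round(s["tcp_pos"],4),yaw(),s["ft_force"],s["moment"],s["grip_width"])
E
```

```text
17.35 [ 0.4143 -0.3177  0.1645] 84.69930719619222 [-0.02503632  0.64158092  1.49522268] [0.12853768 0.18907899 0.00954317] 0.01753683370477179
```

Emit:
{"name": "move_arm", "arguments": {
  "motion": "5 -0.06 -0.06 0.03 0; 5 -0.06 -0.06 0.07 0; 5 -0.06 -0.06 0.1 0; 5 -0.06 -0.06 0.1 0; 5 -0.06 -0.06 0.1 0"
}}

```text
t: 17.98
tcp_pos: [0.413, -0.3193, 0.1626]
tcp_rot: [0.739, 0.674, 0.001, 0.001]
ft_force: [-0.6, 2.5, 8.3]
grip_width: 0.0174
```

```bash
python3 - <<'E'
from h import *
s=arm.observe();print(s["t"],np.round(s["tcp_pos"],4),yaw(),s["ft_force"],s["moment"],s["grip_width"])
E
```

```text
17.975 [ 0.413  -0.3193  0.1626] 84.71423471421174 [-0.58046963  2.49111333  8.32926797] [ 0.86422452 -0.09692006  0.11417468] 0.01737599188677213
```

Emit:
{"name": "move_arm", "arguments": {
  "motion": "5 0 0 -1 0; 5 0 0 -2.6 0; 5 0 0 -4.4 0; 5 1.5 -0.1 -4.4 -2; 5 3.4 -0.2 -4.4 -5; 5 5.3 -0.3 -4.4 -8; 5 7.2 -0.4 -4.4 -10.1; 5 9.1 -0.55 -4.4 -10.1; 5 11 -0.7 -4.4 -10.1; 5 12.8 -0.8 -4.4 -10.1; 5 14.19 -0.86 -4.4 -10.1; 5 14.19 -0.86 -4.4 -10.1"
}}

```text
t: 19.48
tcp_pos: [0.4253, 0.1089, 0.2925]
tcp_rot: [0.675, 0.738, -0.001, 0.0]
ft_force: [-0.6, -1.0, -0.8]
grip_width: 0.0175
```

```bash
python3 - <<'E'
from h import *
s=arm.observe();g=np.load("grasp.npy");print(s["t"],np.round(s["tcp_pos"],4),g,yaw(),s["grip_width"],s["ft_force"])
to(g[0],g[1],g[2],94.8)
cm,q=snap("wrist","w11.png");cm2,p=snap("scene")
tp=s["tcp_pos"]-[0,0,.1307];print("tip px wrist, scene",proj(cm,tp),proj(cm2,tp),"hang tip",proj(cm2,[*g[:2],.14]))
a=cv2.resize(p[100:230,240:390],None,fx=4,fy=4)
o=np.zeros((520,600+560,3),np.uint8);o[:,:600]=a;o[:420,600:]=q
cv2.imwrite("pics/w11c.png",cv2.resize(o,None,fx=.68,fy=.68)[:,:,::-1])
E
```

```text
19.475 [0.4253 0.1089 0.2925] [0.42672967 0.10678893 0.16070969] 95.07332431083312 0.017459394030471222 [-0.61763972 -0.96658358 -0.82270568]
shift [-0.07  0.04  4.39] turn 0.3
tip px wrist, scene [282.00740812 206.41231749] [312.75474747 155.57636196] hang tip [311.53182764 162.82868269]
```

View pics/w11c.png

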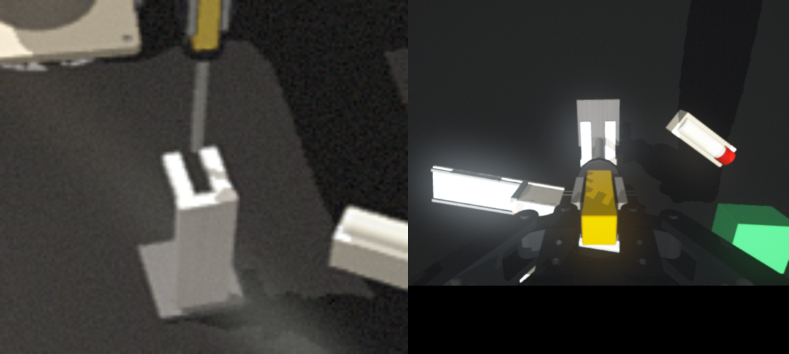

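Emit:
{"name": "move_arm", "arguments": {
  "motion": "5 -0.04 0.03 0 0; 5 -0.04 0.03 0 0; 5 -0.04 0.03 0 0; 5 -0.04 0.03 0 0"
}}

```text
t: 20.08
tcp_pos: [0.4268, 0.1056, 0.2932]
tcp_rot: [0.677, 0.736, 0.0, 0.0]
ft_force: [0.0, 0.5, -1.2]
grip_width: 0.0169
```

```bash
python3 - <<'E'
from h import *
s=arm.observe();g=np.load("grasp.npy");print(s["t"],np.round(s["tcp_pos"],4),yaw(),s["ft_force"])
to(g[0],g[1],g[2],94.8)
E
```

```text
20.075 [0.4268 0.1056 0.2932] 94.75014899831552 [ 0.01990552  0.47861672 -1.18308072]
shift [ 0.04 -0.    4.42] turn -0.0
```

Lower in two stages, watching the force.

Emit:
{"name": "move_arm", "arguments": {
  "motion": "5 0.04 0 0.8 0; 5 0.04 0 1.6 0; 5 0.04 0 2.4 0; 5 0.04 0 3.2 0; 5 0.04 0 3.9 0; 5 0.04 0 4.2 0; 5 0.04 0 4.36 0; 5 0.04 0 4.42 0; 5 0.04 0 4.42 0"
}}

```text
t: 21.2
tcp_pos: [0.4272, 0.1073, 0.1611]
tcp_rot: [0.677, 0.736, 0.0, 0.0]
ft_force: [0.0, -0.1, -1.1]
grip_width: 0.0176
```

```bash
python3 - <<'E'
from h import *
s=arm.observe();g=np.load("grasp.npy");print(s["t"],np.round(s["tcp_pos"],4),yaw(),s["ft_force"],s["moment"])
to(g[0],g[1],g[2],94.8)
E
```

```text
21.2 [0.4272 0.1073 0.1611] 94.8037369032688 [ 0.04734742 -0.08214316 -1.1336542 ] [-0.03229646  0.02598497 -0.00512865]
shift [-0.02 -0.02  0.01] turn 0.0
```

Emit:
{"name": "move_arm", "arguments": {
  "motion": "5 0 0 0.04 0; 5 0 0 0.04 0; 22 0 0 0.04 0; 35 0 0 0.04 0; 50 0 0 0.04 0; 50 0 0 0.04 0; 50 0 0 -0.8 0; 50 0 0 -2 0; 50 0 0 -3.5 0; 50 0 0 -4.5 0; 50 0 0 -4.5 0"
}}

```text
t: 22.58
tcp_pos: [0.4286, 0.1075, 0.2983]
tcp_rot: [0.677, 0.736, 0.002, 0.002]
ft_force: [0.6, -0.2, -0.3]
grip_width: 0.0501
```

```bash
python3 - <<'E'
from h import *
s=arm.observe();print(s["t"],np.round(s["tcp_pos"],4),s["grip_width"],s["ft_force"])
p0=cv2.imread("pics/scene0.png")[:,:,::-1].copy();cm,p=snap("scene","s12.png")
for n,lo,hi in(("yellow",(22,100,60),(35,255,255)),("red",(0,150,100),(4,255,255)),("amber",(5,150,60),(20,255,255)),("blue",(95,60,120),(118,255,255)),("green",(50,100,60),(80,255,255))):
    for q in(p0,p):print(n,[(a,np.round(c,1).tolist()) for a,c,k in blobs(q,lo,hi,20)[:5]])
u=np.array([np.cos(np.radians(84.7)),np.sin(np.radians(84.7))]);O=np.array([.6105,-.04])
cm,q=snap("top","t12.png")
for a,c,k in blobs(q,(95,60,80),(118,255,255),15):
    d=ray(cm,c,.057)[:2]-O;print("blue top",a,c,d@u,d@[-u[1],u[0]])
cm,q=snap("wrist")
for a,c,k in blobs(q,(22,100,60),(35,255,255),50)[:2]:
    b=cv2.boxPoints(cv2.minAreaRect(k));print("yellow wrist",a,c,[np.round(ray(cm,v,.206)[:2],4).tolist() for v in b])
E
```

```text
22.575 [0.4286 0.1075 0.2983] 0.05014839078435536 [ 0.5723047  -0.24629153 -0.3342315 ]
yellow [(210.5, [312.2, 149.7])]
yellow [(213.0, [312.1, 150.0])]
red [(65.0, [407.1, 191.6])]
red [(64.0, [407.0, 191.6])]
amber [(545.5, [104.5, 256.1]), (39.0, [114.8, 283.0])]
amber [(519.5, [104.3, 256.8]), (37.0, [114.3, 283.0])]
blue [(124.0, [96.0, 239.2]), (115.0, [294.8, 317.4]), (109.0, [278.8, 318.9]), (103.0, [280.6, 334.0]), (103.0, [296.9, 332.5])]
blue [(125.5, [96.2, 239.3]), (113.5, [278.7, 318.8]), (112.5, [294.8, 317.6]), (103.5, [313.1, 330.8]), (102.5, [296.8, 332.3])]
green [(1457.0, [475.3, 250.3])]
green [(1432.0, [468.0, 256.5])]
blue top 267.5 [532.09734513 317.80530973] -0.6823430432721769 0.30657641104902655
blue top 143.0 [544.57142857 330.14285714] -0.7185780949923124 0.33641867511488915
blue top 142.5 [520.94736842 329.47368421] -0.6534979592839433 0.34214486996267807
blue top 133.5 [543.57894737 306.40350877] -0.7122561018145716 0.2715009520943132
blue top 127.5 [520.0754717  305.64150943] -0.6471624863045635 0.27688410914549044
blue top 101.0 [427.         185.411
[... 375 characters left out ...]
117
blue top 50.0 [283.16666667 103.        ] 0.08036307749115414 -0.2345025771464477
blue top 45.5 [250.60869565 113.30434783] 0.17304890299563527 -0.19313131007135398
blue top 44.0 [234.41666667 174.45833333] 0.1988909463570125 -0.005841520488681311
blue top 44.0 [293.68181818 114.        ] 0.04570803109436729 -0.20455507276107757
blue top 44.0 [272.09090909 113.59090909] 0.10949123360837043 -0.19901705837258207
blue top 43.0 [283.09090909 113.63636364] 0.0770323148712204 -0.20233142680854593
blue top 43.0 [261.375      113.54166667] 0.14114608021753766 -0.19579993960758174
yellow wrist 867.0 [280.91666667 214.2       ] [[0.407, 0.0954], [0.4055, 0.1134], [0.436, 0.1162], [0.4376, 0.0976]]
```

```bash
python3 -c "
from h import *
print(arm.close_job())"
```

```text
the job is handed in; nothing more can be done
None
```

The task was carried out in order and handed in at about 23 s of the 72 s. No verdict is reported, so what follows rests on my own checks.

- **Sample:** I laid the blue-capped carrier on the tray and pushed it through the flap with the stick. In the last top view its centre was about 153 mm past the flap plane (allowed 115 to 185) and about 6 mm off the centre line (allowed 20).
- **Flap:** The pictures after I lifted the stick out through the slot showed it shut. I did not measure the flap again after that.
- **Button:** I pressed until the force read about 8 N, with the tip about 32 mm above the bench, which is the button's bottom stop. The first press stopped short at about 1.5 N, so I pushed about 2 mm deeper. I did not check afterwards that the button had sprung back up.
- **Stick:** It hangs in its stand again, with its handle within 0.3 pixel of where it started in the scene view. The gripper is open and clear above it.
- **Bystanders:** The control carrier and bottle were within 1 pixel of their starts in the scene view. The wipes box's colour patch shifted about 9 pixels there. I took that to be the arm hiding part of it, since the box is fixed and the arm stayed clear of it, but I did not check further.

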